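# Stand the tipped varnish bottle and hold the sprung keeper arm shut

### The job

One varnish bottle has tipped over in the bottle lane: stand it upright on its base on the lane board, between the two jars, and let go of it. Then swing the sprung keeper arm (it carries an upright peg to take it by) all the way to its stop, along the lane's open front, and finish while still holding it there against its spring with the fingers, so that I can fit the latch pin. Leave the two jars standing where they are.

Things in the scene. Friction and masses are not known exactly. Their poses are not given: they have to be found in the camera images.
- lane (a point): on the upper face of the bottle lane's board, on its mid-line, 75 mm in from its near edge: a fixed plywood board 170 x 420 mm, its upper face 12 mm above the bench. x: across the lane, away from the robot, towards a 10 mm thick fence along the far edge (inner face at x = +85 mm, top 24 mm above the board); y: along the lane; z up. The near edge (x = -75 mm) is open. The jars stand near y = +165 mm and y = -170 mm
- bottle_mid (a point): half-way up the tipped bottle, on its axis (54 mm from its base): a square amber glass bottle, body 44 x 44 mm and 78 mm tall with flat sides, then a short neck and a black round cap 28 mm across, 108 mm in all, about 200 g. Its z axis runs from base to cap, x and y are square to its flat sides. It starts lying on a flat side on the lane board, the cap pointing roughly along the lane's -y
- jar_near_mid (a point): 26 mm above the base of the jar at the lane's +y end: round, 48 mm across and 58 mm tall, loose, stays where it is
- jar_far_mid (a point): 26 mm above the base of the jar at the lane's -y end: round, 50 mm across and 48 mm tall, loose, stays where it is
- keeper_hinge (a point): on the vertical pivot axis of the keeper arm, at the height of the arm's underside, on a steel post at the +y end of the lane's near edge (x = -82 mm, y = +190 mm from lane). The aluminium arm is 12 mm thick, 16 mm high and reaches 200 mm from the axis; its underside is 60 mm above the bench; the round pivot body (34 mm across) tops out at 90 mm above the bench
- keeper_peg (a point): on the axis of the steel finger peg that stands up from the keeper arm, 150 mm from the pivot axis: round, 14 mm across; it rises 46 mm above the arm's upper face, and this point lies 24 mm above that face (22 mm below the peg's top, 100 mm above the bench)
- keeper (a joint): angle of the keeper arm in rad: 0 sprung open, pointing out of the lane towards the robot's side; grows as the arm swings anticlockwise seen from above; 1.0 is its solid stop, where the arm points along the lane's -y and lies along its open near edge. A spring always drives it back open: at the peg it takes about 2.5 N near 0 and 5.5 N at the stop
Not all that is in view belongs to the job. Leave any green or turquoise look-alike of the part that bears jar_near_mid alone.

How it is judged:
By the outcome, as a careful person would: the job done as asked, in the order asked, and still so for the second after the job is handed in, while the arm keeps its last pose, push and grip.
It also fails if it takes over 58 s, if anything falls off the work surface, if the arm or the gripper's body presses on something with over 40 N, if the wrist force passes 120 N, or if a joint passes its speed limit or range.

### The arm

A 6-joint arm with a two-finger parallel gripper is mounted at the origin on the work surface. World frame = base frame: x ahead of the robot, y to its left, z up, the work surface at z = 0. Lengths are in m, angles in rad, forces in N, time in s.
With the tool pointing down it reaches from about 0.35 to 0.85 m from the base axis. Payload 8.1 kg.
Tool frame: the origin (TCP) lies between the finger pads; the fingertips stand 8 mm ahead of it and the grasp point (between the pads) lies 11 mm behind it; x points along the fingers, y is the direction in which the jaws open and shut, and the axes are right-handed (so a half turn about x gives the same grasp; the last joint's range is limited). The gripper opens to 93 mm and grips with 3 to 60 N. Pads are 15 mm wide; open, the fingers measure 128 mm over their backs; the gripper's body (75 mm by 188 mm) begins 65 mm behind the grasp point.
Start: joints at [1.135, 0.13, 1.488, -0, 1.523, -0.085], TCP at [0.206, 0.563, 0.227] pointing down, gripper open.
Joint ranges: [-2.96, 2.96], [-0.89, 2.26], [0.02, 2.5], [-1.34, 4.48], [0, 2.73], [-2.66, 2.66]. Speed limits (rad/s): [2.39, 2.39, 2.79, 3.14, 3.14, 3.14].

### API

Orientations are given as a unit quaternion [x, y, z, w].
In Python, from station import get_obs, vision, order gives the robot as it stands. The module is installed in compiled form; this text tells all that it offers.
- The arm moves only by the shell command python3 -m creep 'ROWS'. ROWS is text: rows parted by semicolons, each of 7 numbers parted by spaces: the closure, from -1 (fully open) to 1 (shut), then the shift along the world's x, y, z in units of 30 mm (1.0 is 30 mm), then the turn, a rotation vector about the world's x, y, z in units of 8 degrees (1.0 is 8 degrees). A call has 1 to 20 rows; each row is the pose to reach, as a shift and turn from the pose commanded when the call began; what a row does not reach only later rows make up. A row lasts 1/10 s, in which the tool goes at most 50 mm and 8.59 degrees, less where a joint would pass 70% of its speed; a pose out of reach is approached as far as the arm can. A call with a gripper value outside its range is refused whole. The fingers move at their own pace and stop on an object; the grip force is fixed at half the most. Time passes only in rows, so rows that repeat a pose let the fingers close. It gives the time, the measured TCP pose, the force and the opening at its end, in the units of the state.
- get_obs(): the state, without advancing time (a new reading comes with each control period).
- vision.camera(name): name is "scene" or "top"; returns a dict with "color" (400x640x3 uint8, red, green, blue), "z_map" (400x640 float32, m along the optical axis (not along the pixel's ray), 0 where there is no reading), "fx", "fy", "cx", "cy" (pixels), "R" (3x3) and "t" (3): a world point X has camera coordinates R X + t. Camera axes: x right, y down, z forward; pixel columns grow to the right and rows downward; lengths in m; the calibration is good to about 2 mm. A picture is of the moment at which its call begins.
- order.close_job(): hands the job in, once; it reports no verdict.
The state is a dict: "t": time; "joint_positions": joint angles; "qvel": joint speeds; "joint_efforts": joint torques, N m; "ee_pos": TCP position; "tcp_rot": TCP orientation; "contact_force": force on the tool from outside, world axes, zero at the start; "moment": the same for the moment, N m; "width": opening from 0.0 (shut) to 1.0 (fully open).
Only numpy, scipy, OpenCV 4.12 (cv2) and the standard library are available. Lean on these libraries where they do the work, as an engineer would, in place of code of your own. Each camera call takes 0.05 s, during which the arm holds its last target.

## Working session

There is one attempt and no reset: what is moved stays moved. The work goes in short steps, Python scripts to look and compute and a shell command to move; the robot and the scene stay as the last step left them, time stands still between calls to the robot, and variables do not carry over. Pictures are saved under pics/ and viewed, and the job is handed in when it is done.

```bash
mkdir -p pics
cat > h.py <<'E'
import numpy as np, cv2
from station import get_obs, vision, order
def snap(n,tag):
    c=vision.camera(n); np.savez(f'pics/{tag}.npz',**c); cv2.imwrite(f'pics/{tag}.png',c['color'][:,:,::-1]); return c
def load(tag): return dict(np.load(f'pics/{tag}.npz'))
def P(c,u,v,z=None):
    d=c['z_map'][int(v),int(u)] if z is None else z
    return c['R'].T@(np.array([(u-c['cx'])/c['fx']*d,(v-c['cy'])/c['fy']*d,d])-c['t'])
def Ph(c,u,v,h):
    o=-c['R'].T@c['t']; r=c['R'].T@np.array([(u-c['cx'])/c['fx'],(v-c['cy'])/c['fy'],1]); return o+r*(h-o[2])/r[2]
def pix(c,X):
    p=c['R']@np.array(X)+c['t']; return c['fx']*p[0]/p[2]+c['cx'],c['fy']*p[1]/p[2]+c['cy']
def crop(c,u0,v0,u1,v1,tag,k=4):
    cv2.imwrite(f'pics/{tag}.png',cv2.resize(c['color'][v0:v1,u0:u1,::-1],None,fx=k,fy=k,interpolation=cv2.INTER_CUBIC))
E
python3 -c "
from h import *
print(get_obs())
snap('top','t0');snap('scene','s0')"
```

```text
{'t': 0.0, 'joint_positions': array([ 1.13457110e+00,  1.31154004e-01,  1.48927373e+00,  3.52638257e-06,
        1.52298606e+00, -8.54140532e-02]), 'qvel': array([ 1.15635870e-03, -8.23765159e-04, -9.73019914e-04, -5.48076224e-05,
       -3.73215889e-05, -4.10880199e-04]), 'joint_efforts': array([ 1.33800026e-03, -5.59850657e+01, -4.91755879e+01,  7.69682019e-02,
        3.58789566e-02, -2.31833892e-04]), 'ee_pos': array([0.20594854, 0.56296201, 0.22559475]), 'tcp_rot': array([ 0.12277368,  0.69642376, -0.12401723,  0.69608928]), 'contact_force': array([ 0.76307441, -0.96338042,  0.34730654]), 'moment': array([ 0.00645251,  0.00145999, -0.02649485]), 'width': 0.9982031763726592}
```

View pics/t0.png

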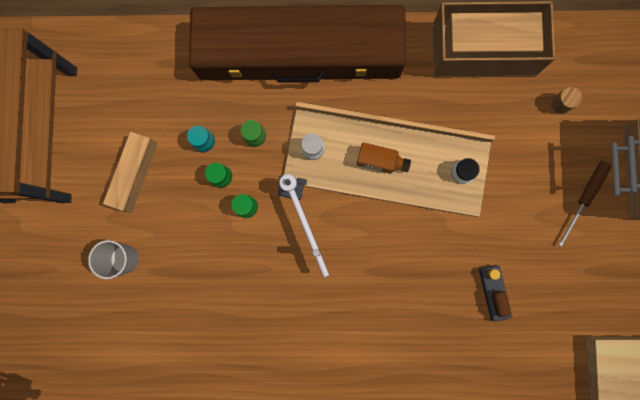

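View pics/s0.png

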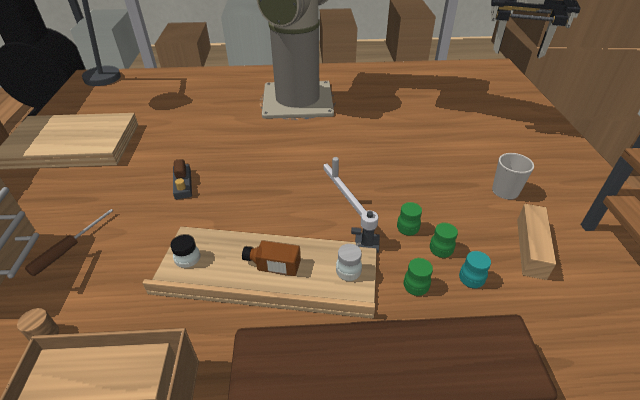

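The top view shows the lane board with corners at about (297,106), (493,138), (480,215) and (285,180). The bottle lies at (382,158) with its cap at right (404,165). There is a grey-lidded jar at (312,147) and a black-lidded jar at (465,170). The keeper pivot is at (288,183) and its arm tip at (326,275). The green and turquoise jars at (200,138), (252,133), (218,175) and (244,205) stand off the lane. They are the look-alikes, so I leave them alone.

```bash
python3 -c "
from h import *
c=load('t0');crop(c,270,95,500,285,'t0c',3)
c=load('s0');crop(c,140,145,390,320,'s0c',3)
"
```

```text
(no output)
```

View pics/t0c.png

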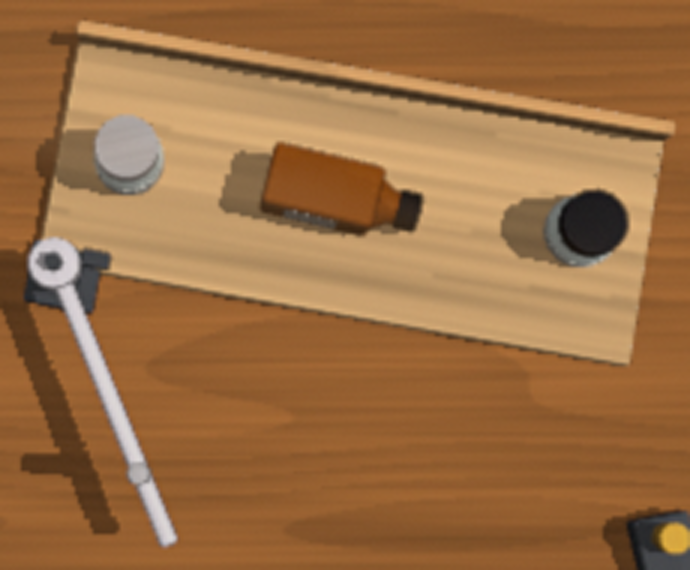

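View pics/s0c.png

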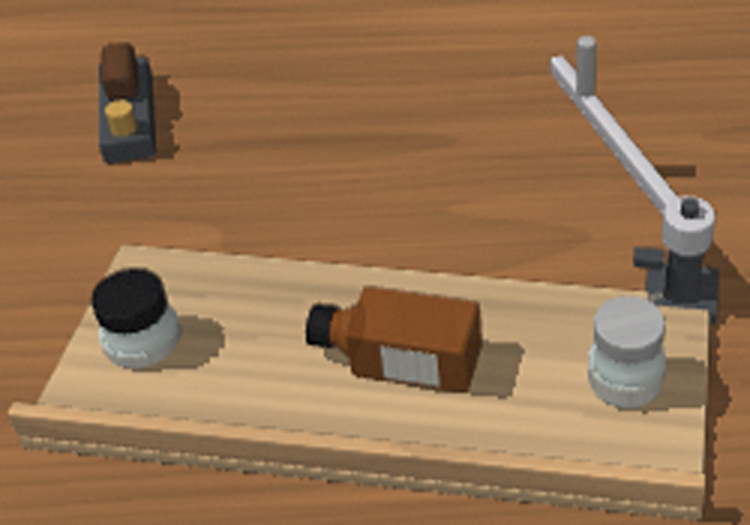

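Run:
```python
from h import *
np.set_printoptions(precision=4,suppress=True)
c=load('t0')
H,W=c['z_map'].shape
uu,vv=np.meshgrid(np.arange(W),np.arange(H)); z=c['z_map']
cam=np.stack([(uu-c['cx'])/c['fx']*z,(vv-c['cy'])/c['fy']*z,z],-1)
X=(cam-c['t'])@c['R']
np.save('pics/X.npy',X)
# board corners at z=.012 (near edge) crop coords
q=lambda u,v:(270+u/3,95+v/3)
for n,(u,v),h in [('nearL',(45,258),.012),('nearR',(628,363),.012),('fenceL',(78,24),.036),('fenceR',(675,124),.036),('hinge',(52,262),.09),('peg',(138,470),.122),('jarN',(127,147),.07),('jarF',(593,222),.06),('tip',(168,541),.076)]:
    print(n,Ph(c,*q(u,v),h), X[int(q(u,v)[1]),int(q(u,v)[0])])
rgb=c['color'].astype(int)
m=(uu>350)&(uu<402)&(vv>138)&(vv<176)&(X[...,2]>.05)&(X[...,2]<.062)&(z>0)
pts=X[m][:,:2].astype(np.float32); print(len(pts),np.median(X[m][:,2])); print(cv2.minAreaRect(pts))
ct,(w,h),a=cv2.minAreaRect(pts)
m2=(uu>395)&(uu<415)&(vv>155)&(vv<176)&(rgb.sum(-1)<90)
print('cap',X[m2].mean(0),X[m2].max(0),m2.sum())
for (lo,hi,ur,vr) in [(.066,.075,(300,326),(134,162)),(.055,.065,(450,482),(155,186))]:
    m=(uu>ur[0])&(uu<ur[1])&(vv>vr[0])&(vv<vr[1])&(X[...,2]>lo)&(X[...,2]<hi)
    print('jar',cv2.minEnclosingCircle(X[m][:,:2].astype(np.float32)),X[m][:,2].mean())
```

```text
nearL [0.6443 0.1486 0.012 ] [0.6331 0.1409 0.0916]
nearR [ 0.5682 -0.2571  0.012 ] [ 0.5681 -0.2559  0.0137]
fenceL [0.8055 0.1238 0.036 ] [0.492  0.044  1.0929]
fenceR [ 0.7312 -0.2879  0.036 ] [ 0.7401 -0.2992  0.    ]
hinge [0.6307 0.1365 0.09  ] [0.6313 0.1371 0.0902]
peg [0.4952 0.0794 0.122 ] [0.4964 0.0795 0.1194]
jarN [0.7108 0.0882 0.07  ] [0.7106 0.0889 0.0709]
jarF [ 0.6595 -0.2234  0.06  ] [ 0.6594 -0.2219  0.0606]
tip [0.4493 0.0617 0.076 ] [0.4498 0.0617 0.0731]
820 0.055194336943083455
((0.6878454685211182, -0.046301208436489105), (0.08373168110847473, 0.04468056932091713), 75.23482513427734)
cap [ 0.6801 -0.1035  0.0473] [ 0.6815 -0.0978  0.0487] 7
jar ((0.7127881050109863, 0.08918324112892151), 0.02141754887998104) 0.06948557259983419
jar ((0.6609256267547607, -0.22460247576236725), 0.022404436022043228) 0.0593766611671108
```

```bash
cat > plan.py <<'E'
from h import *
from scipy.spatial.transform import Rotation as Ro
np.set_printoptions(precision=4,suppress=True)
def delta(p,R):
    o=get_obs(); Rc=Ro.from_quat(o['tcp_rot'])
    rv=(R*Rc.inv()).as_rotvec()
    print('shift u',(np.array(p)-o['ee_pos'])/.03,'turn u',np.degrees(rv)/8,'deg',np.degrees(np.linalg.norm(rv)))
E
python3 - <<'E'
from plan import *
c=load('t0');X=np.load('pics/X.npy')
q=lambda u,v:(270+u/3,95+v/3)
a=Ph(c,*q(275,143),.056);b=Ph(c,*q(385,165),.056);d=Ph(c,*q(263,207),.056)
print(a,b,d,b-a,np.linalg.norm(b-a),np.linalg.norm(d-a), np.degrees(np.arctan2(*(b-a)[:2])))
uu,vv=np.meshgrid(np.arange(640),np.arange(400))
# far-edge line fit: per column first row with top-face height
m=(X[...,2]>.05)&(X[...,2]<.062)&(vv>138)&(vv<176)
for u in range(358,412,3):
    r=np.where(m[:,u])[0]
    if len(r): print(u,r.min(),r.max(),X[r.min(),u][:2],X[r.max(),u][:2],len(r))
o=get_obs();print(Ro.from_quat(o['tcp_rot']).as_matrix())
E
```

```text
[ 0.7158 -0.0116  0.056 ] [ 0.7001 -0.0857  0.056 ] [ 0.6719 -0.003   0.056 ] [-0.0157 -0.0741  0.    ] 0.07577146206703421 0.04467882537139665 -168.04746512499895
358 156 162 [ 0.6888 -0.0039] [ 0.6762 -0.0038] 7
361 143 162 [ 0.7156 -0.0103] [ 0.6765 -0.01  ] 20
364 142 163 [ 0.7171 -0.0163] [ 0.6737 -0.0158] 22
367 143 164 [ 0.7156 -0.0226] [ 0.672 -0.022] 22
370 144 165 [ 0.7135 -0.0287] [ 0.6706 -0.0283] 22
373 145 165 [ 0.7108 -0.0345] [ 0.6698 -0.0341] 21
376 145 166 [ 0.7109 -0.0406] [ 0.6681 -0.0403] 22
379 146 167 [ 0.7084 -0.0466] [ 0.666  -0.0463] 22
382 147 167 [ 0.7071 -0.053 ] [ 0.6659 -0.0524] 21
385 147 168 [ 0.7071 -0.0591] [ 0.6635 -0.0582] 22
388 148 169 [ 0.7042 -0.0647] [ 0.662  -0.0647] 22
391 149 170 [ 0.7033 -0.0714] [ 0.6595 -0.0704] 22
394 150 169 [ 0.7004 -0.0771] [ 0.6619 -0.0768] 20
397 150 162 [ 0.7008 -0.0834] [ 0.676 -0.083] 11
403 165 165 [ 0.6702 -0.0953] [ 0.6702 -0.0953] 1
[[-0.0007  0.3436  0.9391]
 [-0.0016  0.9391 -0.3436]
 [-1.     -0.0017 -0.0001]]
```

```bash
python3 -c "
from h import *
c=load('t0');crop(c,345,130,425,185,'t0b',9)"
```

```text
(no output)
```

View pics/t0b.png

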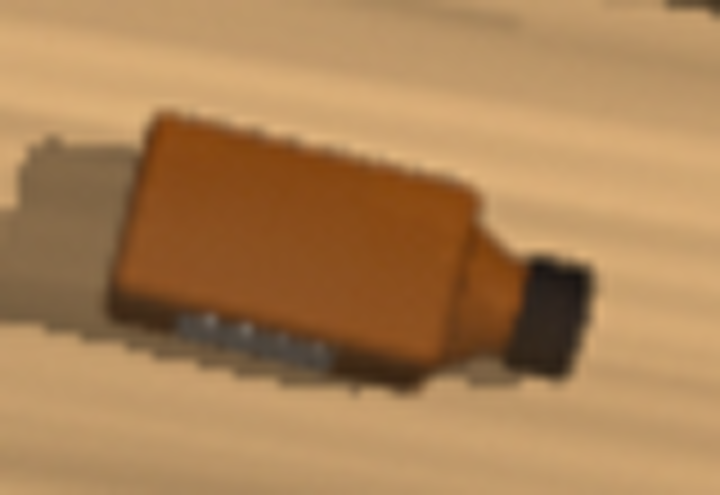

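```bash
cat >> plan.py <<'E'
capd=np.array([-.242,-.970,0]); capd/=np.linalg.norm(capd)
Y=np.array([.970,-.242,0]); Y/=np.linalg.norm(Y)
def Rt(a):  # approach vector
    return Ro.from_matrix(np.stack([a,Y,np.cross(a,Y)],1))
s=2**-.5
A0=s*np.array([0,0,-1])-s*capd
A1=s*np.array([0,0,-1])+s*capd
G=np.array([.685,-.051,.038])
E
python3 - <<'E'
from plan import *
print(A0, G+.011*A0)
delta(G+.011*A0-.1*A0+[0,0,.13],Rt(A0))
E
```

```text
[ 0.1712  0.6861 -0.7071] [ 0.6869 -0.0435  0.0302]
shift u [ 15.4601 -22.502    0.1745] turn u [ 5.4261  2.8644 -9.9085] deg 93.23580534222238
```

```bash
python3 -m creep '-1 15.46 -22.5 0.2 5.43 2.86 -9.91;-1 15.46 -22.5 0.2 5.43 2.86 -9.91;-1 15.46 -22.5 0.2 5.43 2.86 -9.91;-1 15.46 -22.5 0.2 5.43 2.86 -9.91;-1 15.46 -22.5 0.2 5.43 2.86 -9.91;-1 15.46 -22.5 0.2 5.43 2.86 -9.91;-1 15.46 -22.5 0.2 5.43 2.86 -9.91;-1 15.46 -22.5 0.2 5.43 2.86 -9.91;-1 15.46 -22.5 0.2 5.43 2.86 -9.91;-1 15.46 -22.5 0.2 5.43 2.86 -9.91;-1 15.46 -22.5 0.2 5.43 2.86 -9.91;-1 15.46 -22.5 0.2 5.43 2.86 -9.91;-1 15.46 -22.5 0.2 5.43 2.86 -9.91;-1 15.46 -22.5 0.2 5.43 2.86 -9.91;-1 15.46 -22.5 0.2 5.43 2.86 -9.91;-1 15.46 -22.5 0.2 5.43 2.86 -9.91;-1 15.46 -22.5 0.2 5.43 2.86 -9.91;-1 15.46 -22.5 0.2 5.43 2.86 -9.91;-1 15.46 -22.5 0.2 5.43 2.86 -9.91;-1 15.46 -22.5 0.2 5.43 2.86 -9.91'
python3 - <<'E'
from plan import *
print(get_obs()['joint_positions'])
delta(G+.011*A0-.1*A0+[0,0,.13],Rt(A0))
delta(G+.011*A0-.1*A0,Rt(A0))
E
```

```text
t: 2.1
ee_pos: [0.6693, -0.1103, 0.2326]
tcp_rot: [0.728, 0.568, -0.301, 0.236]
contact_force: [-0.1, -0.5, 0.5]
width: 0.997
[-0.6134  0.4759  1.2614  0.7291  1.7045 -0.3813]
shift u [ 0.0142 -0.0584 -0.054 ] turn u [-0.0013  0.0077  0.0052] deg 0.07474463343159982
shift u [ 0.0142 -0.0584 -4.3874] turn u [-0.0013  0.0077  0.0052] deg 0.07474463343159982
```

```bash
python3 -m creep '-1 0 0 -1.5 0 0 0;-1 0 0 -3 0 0 0;-1 0 0 -4.36 0 0 0;-1 0 0 -4.36 0 0 0;-1 0 0 -4.36 0 0 0'
python3 - <<'E'
from plan import *
delta(G+.011*A0,Rt(A0))
c=snap('scene','s1');crop(c,140,100,390,300,'s1c',3)
c=snap('top','t1');crop(c,270,95,500,285,'t1c',3)
E
```

```text
t: 2.6
ee_pos: [0.6695, -0.1102, 0.1027]
tcp_rot: [0.729, 0.569, -0.301, 0.235]
contact_force: [0.8, -0.3, 1.3]
width: 1.0
shift u [ 0.5797  2.2243 -2.4147] turn u [-0.0085  0.0052  0.0056] deg 0.09189679010506344
```

View pics/s1c.png

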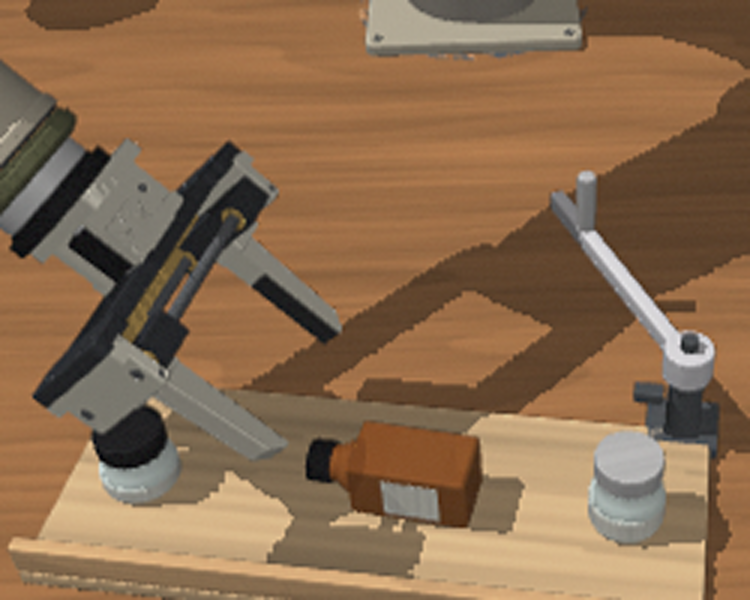

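View pics/t1c.png

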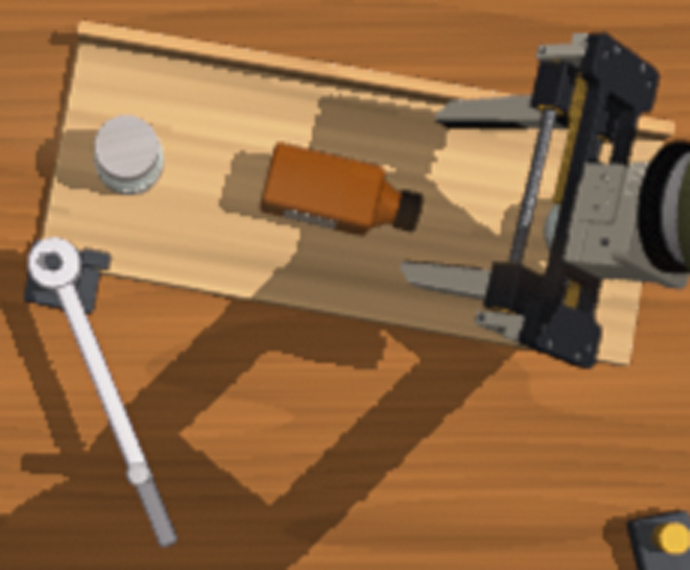

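The fingers straddle the line of the bottle axis, about (340,188) in the top crop. The jars and fence are clear of the gripper. I go in and grip.

```bash
python3 -m creep '-1 0.19 0.74 -0.8 0 0 0;-1 0.38 1.48 -1.6 0 0 0;-1 0.58 2.22 -2.4 0 0 0;-1 0.58 2.22 -2.4 0 0 0;-1 0.58 2.22 -2.4 0 0 0;1 0.58 2.22 -2.4 0 0 0;1 0.58 2.22 -2.4 0 0 0;1 0.58 2.22 -2.4 0 0 0;1 0.58 2.22 -2.4 0 0 0;1 0.58 2.22 -2.4 0 0 0;1 0.58 2.22 -2.4 0 0 0;1 0.58 2.22 -2.4 0 0 0;1 0.58 2.22 -2.4 0 0 0'
python3 - <<'E'
from plan import *
delta(G+.011*A0,Rt(A0))
E
```

```text
t: 4.0
ee_pos: [0.6873, -0.0449, 0.0297]
tcp_rot: [0.729, 0.568, -0.301, 0.236]
contact_force: [-0.3, -1.1, 0.2]
width: 0.473
shift u [-0.013   0.0488  0.0165] turn u [0.0023 0.0103 0.012 ] deg 0.12764002735453736
```

```bash
python3 -m creep '1 0 0 0.7 0 0 0;1 0 0 1.4 0 0 0;1 0 0 2.1 0 0 0;1 0 0 2.5 0 0 0;1 0 0 2.5 0 0 0;1 0 0 2.5 0 0 0'
python3 -m creep '1 -0.02 -0.09 0 -0.97 0.24 0;1 -0.04 -0.18 0 -1.94 0.48 0;1 -0.06 -0.27 0 -2.91 0.73 0;1 -0.08 -0.36 0 -3.88 0.97 0;1 -0.1 -0.45 0 -4.85 1.21 0;1 -0.12 -0.54 0 -5.82 1.45 0;1 -0.14 -0.63 0 -6.79 1.69 0;1 -0.16 -0.72 0 -7.76 1.94 0;1 -0.18 -0.81 0 -8.73 2.18 0;1 -0.2 -0.9 0 -9.7 2.42 0;1 -0.23 -1 0 -10.91 2.72 0;1 -0.23 -1 0 -10.91 2.72 0;1 -0.23 -1 0 -10.91 2.72 0;1 -0.23 -1 0 -10.91 2.72 0;1 -0.23 -1 0 -10.91 2.72 0'
python3 - <<'E'
from plan import *
print(get_obs()['joint_positions'])
delta(G+.011*A1,Rt(A1))
c=snap('scene','s2');crop(c,140,100,390,300,'s2c',3)
c=snap('top','t2');crop(c,270,95,500,285,'t2c',3)
E
```

```text
t: 4.6
ee_pos: [0.6872, -0.045, 0.1045]
tcp_rot: [0.729, 0.568, -0.301, 0.236]
contact_force: [-0.4, 0.0, -3.0]
width: 0.477
t: 6.1
ee_pos: [0.6812, -0.0762, 0.1066]
tcp_rot: [-0.304, -0.235, 0.727, -0.569]
contact_force: [-0.6, -0.3, -1.0]
width: 0.472
[ 0.1661  0.7462  1.1203 -0.7049  1.63    0.5006]
shift u [ 0.0643  0.588  -2.5462] turn u [-0.0214  0.0383  0.0002] deg 0.35134795222945925
```

View pics/s2c.png

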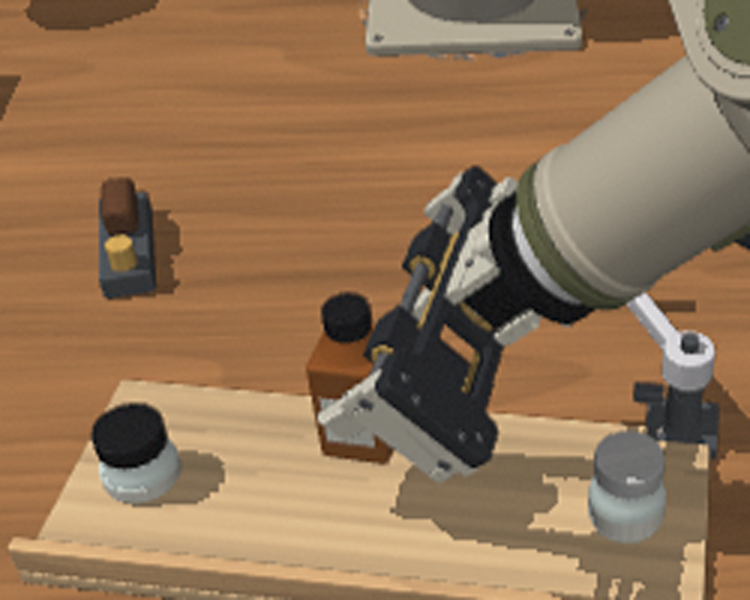

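View pics/t2c.png

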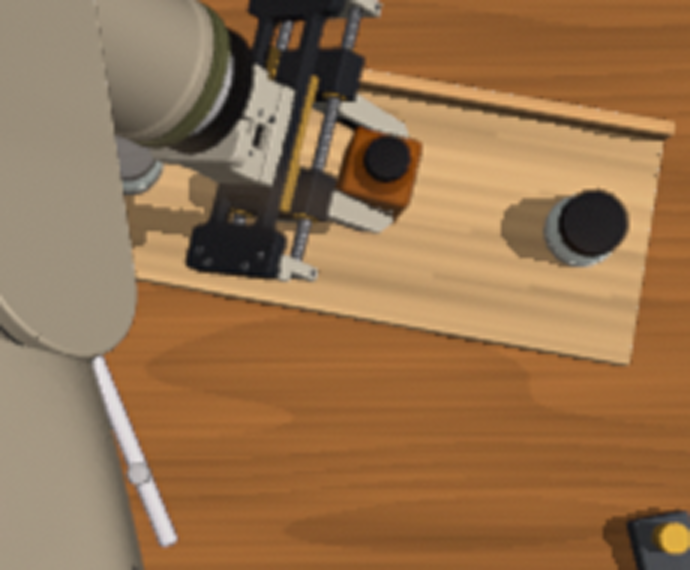

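Run:
```python
from plan import *
c=load('t2')
for v in range(143,155,3): print([P(c,u,v) for u in (395,398,401)])
```

```text
[array([ 0.6893, -0.0652,  0.1735]), array([ 0.6895, -0.0707,  0.1726]), array([ 0.6893, -0.076 ,  0.1735])]
[array([ 0.6835, -0.0649,  0.1752]), array([ 0.6835, -0.0703,  0.175 ]), array([ 0.6845, -0.0763,  0.1701])]
[array([ 0.6784, -0.065 ,  0.1736]), array([ 0.6781, -0.0703,  0.1744]), array([ 0.6783, -0.0758,  0.1734])]
[array([ 0.6736, -0.0654,  0.1697]), array([ 0.6727, -0.0703,  0.1741]), array([ 0.6726, -0.0755,  0.1748])]
```

```bash
python3 -m creep '1 0 0 -0.6 0 0 0;1 0 0 -1.1 0 0 0;1 0 0 -1.5 0 0 0;1 0 0 -1.65 0 0 0;1 0 0 -1.65 0 0 0;1 0 0 -1.65 0 0 0'
python3 -m creep '1 0 0 -0.04 0 0 0;1 0 0 -0.08 0 0 0;1 0 0 -0.08 0 0 0'
python3 -m creep '1 0 0 -0.03 0 0 0;1 0 0 -0.06 0 0 0;1 0 0 -0.06 0 0 0'
```

```text
t: 6.8
ee_pos: [0.6803, -0.0749, 0.0545]
tcp_rot: [-0.302, -0.236, 0.727, -0.57]
contact_force: [0.5, 0.7, -2.4]
width: 0.473
t: 7.1
ee_pos: [0.6807, -0.0748, 0.0532]
tcp_rot: [-0.302, -0.235, 0.727, -0.57]
contact_force: [-1.0, 0.0, -0.1]
width: 0.471
t: 7.4
ee_pos: [0.6808, -0.0748, 0.0532]
tcp_rot: [-0.302, -0.235, 0.727, -0.57]
contact_force: [-3.8, 3.0, 8.5]
width: 0.471
```

```bash
python3 -m creep '1 0 0 0.04 0 0 0;1 0 0 0.04 0 0 0;-1 0 0 0.04 0 0 0;-1 0 0 0.04 0 0 0;-1 0 0 0.04 0 0 0;-1 0 0 0.04 0 0 0;-1 0 0 0.04 0 0 0;-1 0 0 0.04 0 0 0'
python3 - <<'E'
from plan import *
c=snap('scene','s3');crop(c,140,100,390,300,'s3c',3)
c=snap('top','t3');crop(c,270,95,500,285,'t3c',3)
E
```

```text
t: 8.2
ee_pos: [0.6804, -0.075, 0.0523]
tcp_rot: [-0.302, -0.235, 0.727, -0.57]
contact_force: [0.2, 0.0, -0.1]
width: 0.946
```

View pics/s3c.png

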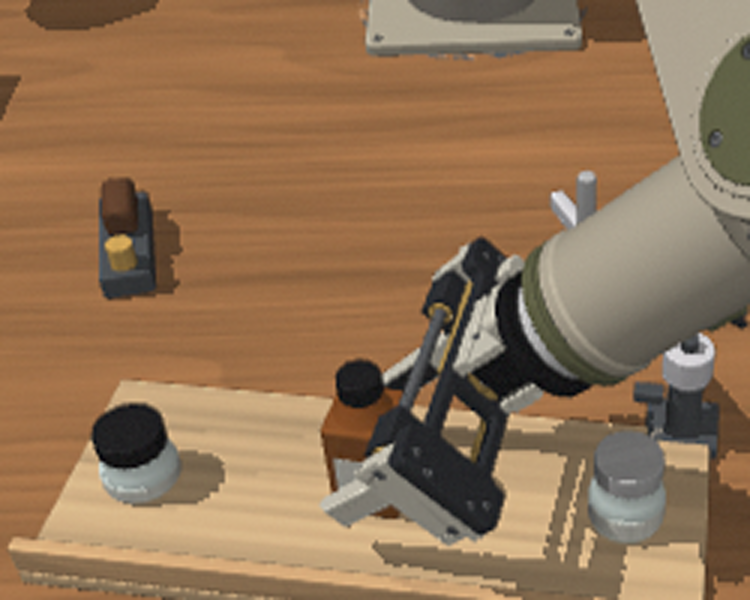

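View pics/t3c.png

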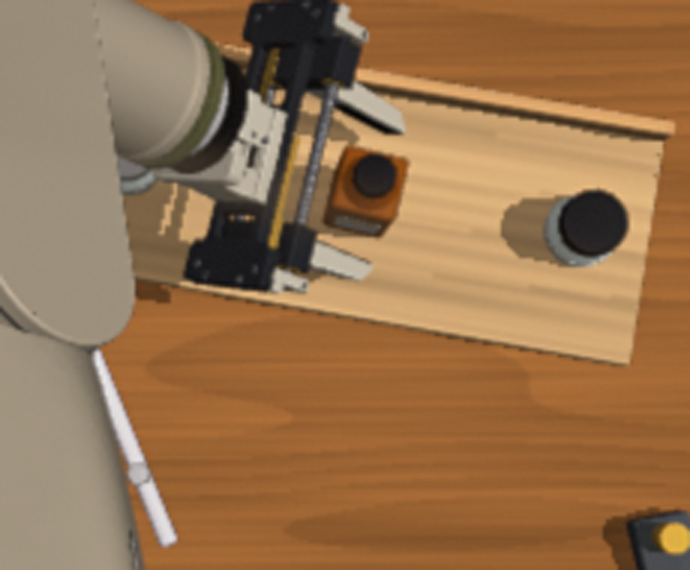

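The bottle stands upright at (372,190) in the top crop, with both fingers clear of it. I back off along the tool axis, then go up.

```bash
python3 -m creep '-1 0.2 0.8 0.83 0 0 0;-1 0.4 1.6 1.66 0 0 0;-1 0.6 2.4 2.49 0 0 0;-1 0.75 3 3.1 0 0 0;-1 0.75 3 4.5 0 0 0;-1 0.75 3 6 0 0 0;-1 0.75 3 6 0 0 0'
python3 - <<'E'
from plan import *
o=get_obs(); print(o['joint_positions'],o['ee_pos'])
c=snap('top','t4');X=None
z=c['z_map'];uu,vv=np.meshgrid(np.arange(640),np.arange(400))
cam=np.stack([(uu-c['cx'])/c['fx']*z,(vv-c['cy'])/c['fy']*z,z],-1);X=(cam-c['t'])@c['R']
m=(uu>305)&(uu<325)&(vv>240)&(vv<270)&(X[...,2]>.1)&(X[...,2]<.13)
print('peg',X[m].mean(0),m.sum())
crop(c,270,95,500,285,'t4c',3)
E
```

```text
t: 9.0
ee_pos: [0.7057, 0.0157, 0.2416]
tcp_rot: [-0.307, -0.232, 0.725, -0.571]
contact_force: [0.3, -0.6, 1.6]
width: 1.0
[ 0.2748  0.7721  0.8288 -0.707   1.8939  0.4139] [0.7057 0.0157 0.2416]
peg [0.4942 0.0796 0.1216] 42
```

View pics/t4c.png

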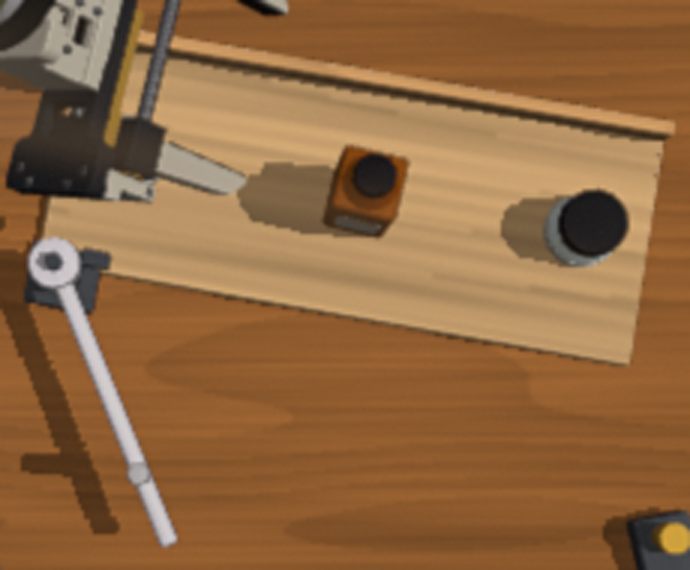

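```bash
cat >> plan.py <<'E'
hinge=np.array([.6305,.1366])
def Rd(deg):
    y=np.array([np.cos(np.radians(deg)),np.sin(np.radians(deg)),0]);a=np.array([0,0,-1.])
    return Ro.from_matrix(np.stack([a,y,np.cross(a,y)],1))
E
python3 - <<'E'
from plan import *
delta([.495,.0797,.2],Rd(-67.3))
E
```

```text
shift u [-6.9977  2.1357 -1.2643] turn u [ 4.4414 -3.711  -6.2946] deg 68.407852334704
```

```bash
python3 -m creep '-1 -1.5 0.4 0 0.8 -0.7 -1.1;-1 -3 0.8 0 1.5 -1.3 -2.1;-1 -4.5 1.2 0 2.2 -1.9 -3.1;-1 -6 1.7 0 3 -2.5 -4.2;-1 -7 2.13 0 3.7 -3.1 -5.2;-1 -7 2.13 -0.6 4.44 -3.71 -6.29;-1 -7 2.13 -1.26 4.44 -3.71 -6.29;-1 -7 2.13 -1.26 4.44 -3.71 -6.29;-1 -7 2.13 -1.26 4.44 -3.71 -6.29;-1 -7 2.13 -1.26 4.44 -3.71 -6.29;-1 -7 2.13 -1.26 4.44 -3.71 -6.29;-1 -7 2.13 -1.26 4.44 -3.71 -6.29'
python3 - <<'E'
from plan import *
print(get_obs()['joint_positions'])
delta([.495,.0797,.091],Rd(-67.3))
E
```

```text
t: 10.25
ee_pos: [0.4934, 0.0796, 0.1946]
tcp_rot: [-0.69, -0.144, 0.695, -0.141]
contact_force: [-0.1, 1.1, 0.9]
width: 1.002
[ 0.0549 -0.12    1.7981  0.0032  1.4701  1.2202]
shift u [ 0.0549  0.005  -3.4518] turn u [-0.0205 -0.0488 -0.0638] deg 0.6632494272751037
```

```bash
python3 -m creep '-1 0.05 0 -1 0 -0.05 -0.06;-1 0.05 0 -2 0 -0.05 -0.06;-1 0.05 0 -3 0 -0.05 -0.06;-1 0.05 0 -3.43 0 -0.05 -0.06;-1 0.05 0 -3.43 0 -0.05 -0.06;-1 0.05 0 -3.43 0 -0.05 -0.06'
python3 - <<'E'
from plan import *
delta([.495,.0797,.091],Rd(-67.3))
c=snap('scene','s5');crop(c,200,60,400,210,'s5c',4)
E
```

```text
t: 10.85
ee_pos: [0.4952, 0.0793, 0.0926]
tcp_rot: [0.694, 0.14, -0.693, 0.138]
contact_force: [0.5, 0.7, 0.3]
width: 0.997
shift u [-0.0055  0.0147 -0.0536] turn u [-0.0258  0.011   0.0074] deg 0.231916639942054
```

View pics/s5c.png

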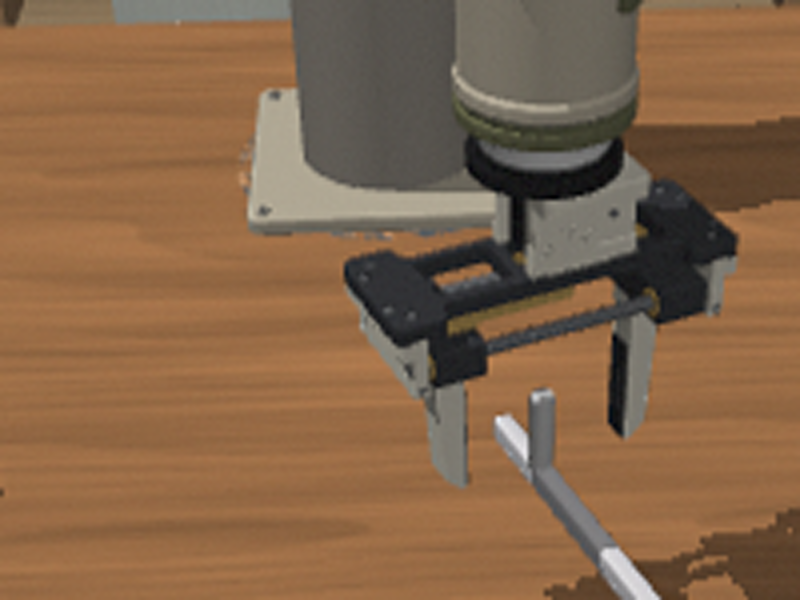

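The peg, at (541,420) in the crop, is midway between the fingers and the tips are clear of the arm. I close on it.

```bash
python3 -m creep '1 0 0 0 0 0 0;1 0 0 0 0 0 0;1 0 0 0 0 0 0;1 0 0 0 0 0 0;1 0 0 0 0 0 0;1 0 0 0 0 0 0;1 0 0 0 0 0 0;1 0 0 0 0 0 0;1 0 0 0 0 0 0;1 0 0 0 0 0 0;1 0 0 0 0 0 0'
python3 - <<'E'
from plan import *
o=get_obs();p=o['ee_pos'][:2];v=p-hinge;print('r',np.linalg.norm(v),np.degrees(np.arctan2(v[1],v[0])))
a0=np.arctan2(v[1],v[0])
for th in np.arange(0,1.051,.07):
    q=hinge+.15*np.array([np.cos(a0+th),np.sin(a0+th)]); print(round(th,2),(q-p)/.03,np.degrees(th)/8)
E
```

```text
t: 12.0
ee_pos: [0.4943, 0.0792, 0.0916]
tcp_rot: [0.694, 0.14, -0.693, 0.137]
contact_force: [-1.4, 2.0, 0.9]
width: 0.141
r 0.14781880562947225 -157.16740860296431
0.0 [-0.067  -0.0282] 0.0
0.07 [ 0.08   -0.3458] 0.5013380707394703
0.14 [ 0.2488 -0.6523] 1.0026761414789407
0.21 [ 0.4387 -0.9462] 1.504014212218411
0.28 [ 0.6486 -1.2262] 2.0053522829578814
0.35 [ 0.8777 -1.4907] 2.5066903536973517
0.42 [ 1.1246 -1.7386] 3.008028424436822
0.49 [ 1.3883 -1.9687] 3.5093664951762924
0.56 [ 1.6675 -2.1797] 4.010704565915763
0.63 [ 1.9607 -2.3707] 4.5120426366552335
0.7 [ 2.2666 -2.5407] 5.013380707394703
0.77 [ 2.5836 -2.6888] 5.514718778134173
0.84 [ 2.9101 -2.8145] 6.016056848873644
0.91 [ 3.2447 -2.917 ] 6.517394919613115
0.98 [ 3.5857 -2.9959] 7.018732990352585
1.05 [ 3.9313 -3.0507] 7.520071061092056
```

```bash
python3 -m creep '1 0.14 -0.32 0 0 0 0.5;1 0.3 -0.63 0 0 0 1;1 0.49 -0.92 0 0 0 1.5;1 0.7 -1.2 0 0 0 2;1 0.93 -1.47 0 0 0 2.5;1 1.18 -1.72 0 0 0 3;1 1.44 -1.95 0 0 0 3.5;1 1.72 -2.16 0 0 0 4;1 2.01 -2.35 0 0 0 4.5;1 2.32 -2.52 0 0 0 5;1 2.63 -2.67 0 0 0 5.5;1 2.96 -2.79 0 0 0 6;1 2.96 -2.79 0 0 0 6;1 2.96 -2.79 0 0 0 6'
python3 - <<'E'
from plan import *
o=get_obs();v=o['ee_pos'][:2]-hinge;print('r',np.linalg.norm(v),np.degrees(np.arctan2(v[1],v[0])))
c=snap('scene','s6');crop(c,180,80,400,245,'s6c',3)
c=snap('top','t6');crop(c,270,95,500,285,'t6c',3)
E
```

```text
t: 13.4
ee_pos: [0.5831, -0.0036, 0.0916]
tcp_rot: [0.577, 0.411, -0.577, 0.407]
contact_force: [-3.2, 4.6, 2.9]
width: 0.144
r 0.14799650634129313 -108.68697099691929
```

View pics/s6c.png

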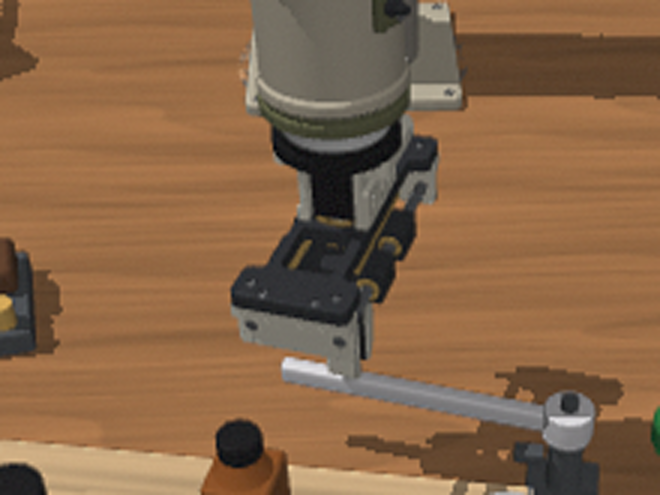

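View pics/t6c.png

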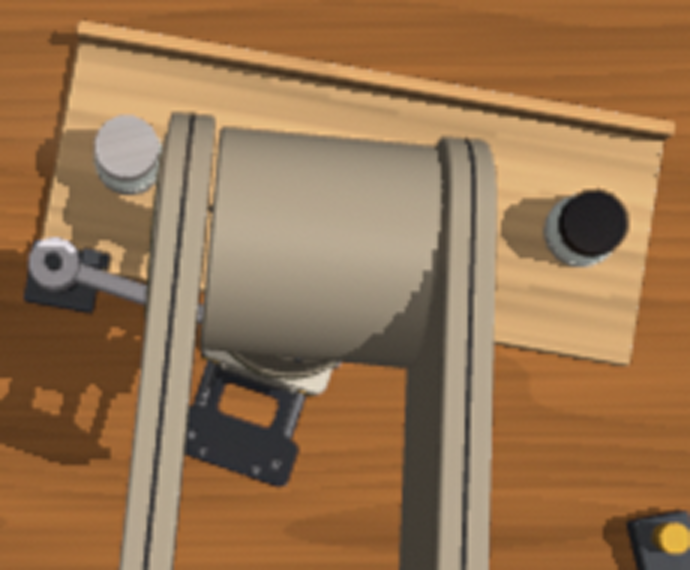

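```bash
python3 -m creep '1 0.16 -0.05 0 0 0 0.25;1 0.33 -0.09 0 0 0 0.5;1 0.5 -0.13 0 0 0 0.75;1 0.6 -0.15 0 0 0 0.9;1 0.6 -0.15 0 0 0 0.9'
python3 -m creep '1 0.07 -0.01 0 0 0 0.1;1 0.14 -0.03 0 0 0 0.2;1 0.14 -0.03 0 0 0 0.2'
python3 - <<'E'
from plan import *
o=get_obs();v=o['ee_pos'][:2]-hinge;print('r',np.linalg.norm(v),np.degrees(np.arctan2(v[1],v[0])),o['contact_force'])
E
```

```text
t: 14.0
ee_pos: [0.6009, -0.0085, 0.0916]
tcp_rot: [-0.55, -0.446, 0.55, -0.442]
contact_force: [-4.9, 4.6, 4.3]
width: 0.145
t: 14.3
ee_pos: [0.6047, -0.0092, 0.0915]
tcp_rot: [-0.544, -0.454, 0.544, -0.45]
contact_force: [-5.9, 5.1, 4.5]
width: 0.146
r 0.14808838803973504 -100.02901802343777 [-5.8808  5.1156  4.5385]
```

```bash
python3 -m creep '1 0.07 -0.01 0 0 0 0;1 0.07 -0.01 0 0 0 0'; python3 -m creep '1 0.07 -0.01 0 0 0 0;1 0.07 -0.01 0 0 0 0'; python3 -m creep '1 0.07 -0.01 0 0 0 0;1 0.07 -0.01 0 0 0 0'
```

```text
t: 14.5
ee_pos: [0.6053, -0.0093, 0.0915]
tcp_rot: [-0.543, -0.455, 0.545, -0.449]
contact_force: [-14.5, 4.6, 10.4]
width: 0.14
t: 14.7
ee_pos: [0.6058, -0.0094, 0.0914]
tcp_rot: [-0.542, -0.456, 0.546, -0.448]
contact_force: [-23.6, 5.0, 16.5]
width: 0.15
t: 14.9
ee_pos: [0.6064, -0.0096, 0.0912]
tcp_rot: [-0.541, -0.457, 0.547, -0.447]
contact_force: [-30.8, 6.1, 21.8]
width: 0.147
```

```bash
python3 -m creep '1 -0.1 0.02 0 0 0 0;1 -0.1 0.02 0 0 0 0;1 -0.1 0.02 0 0 0 0;1 -0.1 0.02 0 0 0 0;1 -0.1 0.02 0 0 0 0;1 -0.1 0.02 0 0 0 0;1 -0.1 0.02 0 0 0 0;1 -0.1 0.02 0 0 0 0'
python3 - <<'E'
from plan import *
o=get_obs();v=o['ee_pos'][:2]-hinge;print('r',np.linalg.norm(v),np.degrees(np.arctan2(v[1],v[0])),o['contact_force'])
c=snap('scene','s7');crop(c,140,140,390,320,'s7c',3)
c=snap('top','t7');crop(c,270,95,500,285,'t7c',3)
c=load('s7')
print([P(c,140+u/3,140+v/3) for u,v in [(360,250),(395,262)]])
E
```

```text
t: 15.7
ee_pos: [0.6055, -0.0094, 0.0914]
tcp_rot: [-0.542, -0.455, 0.546, -0.448]
contact_force: [-18.7, 3.9, 13.4]
width: 0.143
r 0.14813422768999882 -99.70862380358516 [-18.7034   3.8635  13.4073]
[array([ 0.6778, -0.0674,  0.1185]), array([ 0.5696, -0.0603, -0.001 ])]
```

View pics/s7c.png

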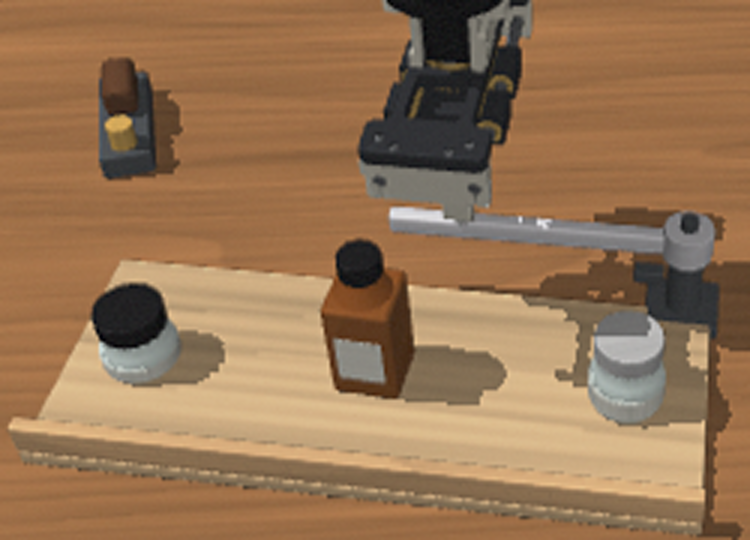

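View pics/t7c.png

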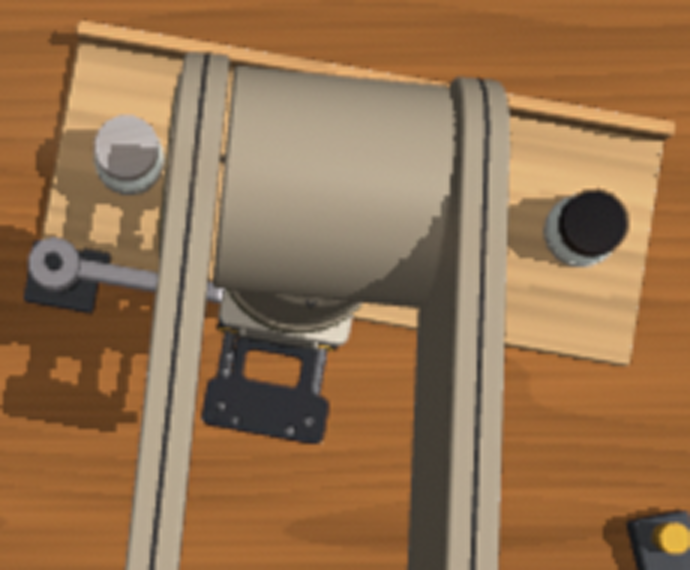

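The bottle stands upright between the jars, with its cap at (360,260) in the scene crop. The keeper arm lies parallel to the near edge, and the jars have not moved. Force rises at the stop, and the measured swing is 57.5° (1.00 rad). I hand it in.

```bash
python3 -c "
from h import *
print(order.close_job()); o=get_obs(); print(o['t'],o['width'],o['contact_force'])"
```

```text
the job is handed in; nothing more can be done
None
the job is handed in; nothing more can be done
```

The bottle is standing upright on the lane board between the two jars and released. The keeper arm is held against its stop with the fingers closed on the peg. I handed the job in at about 15.8 s of the 58 s allowed.

**Bottle:** I turned it upright in the grip, set it down until the force showed contact, then let go. In the last picture it still stood straight, with its cap top at about 118.5 mm against 120 mm expected.

**Keeper:** The arm swung about 57.5° (1.00 rad). The force climbed sharply at the stop, to about 31 N sideways. I eased that back, and the last reading was about 19 N sideways on the peg.

**Jars:** Both looked unmoved by eye in the last pictures; I did not measure them again.

**Unexplained:** The last reading also showed 13 N upward on the tool, which grew with the push. I put it down to friction on the peg or flex in the arm, because by my figures the fingertips stay about 7 mm above the keeper arm. My radius for the peg also came out about 2 mm short of 150 mm, which is within the camera calibration.

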